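Stroke the green seed-dropper slide end to end

TASK

Before the planting workshop opens, feel the green-knobbed seed-dropper slide for sticky spots: run its carriage slowly, never flinging it, all the way to the stop at the blue end, then all the way back to the stop at the white end, and let go, leaving it parked there. Leave the orange-knobbed slide and the potted seedling beside the board as they are.

Things in the scene. Friction and masses are not known exactly. Their poses are not given: they have to be found in the camera images.
- green_slide (a joint): carriage to be checked: grey block 60 mm long, 50 mm wide, on an aluminium rail 290 mm long fixed to a 12 mm plywood board on the table; about 2 N of friction and some damping, stays where it is left. Value in m: 0 = against the rigid stop at the white end block, 0.18 = against the stop at the blue end block
- green_knob (a point): centre of the green round knob on that carriage, 83 mm above the table. Knob 30 mm wide, top 15 mm above this point, underside 13 mm below; the carriage's flat top is 27 mm below it, the end blocks' tops 31 mm below. Moves with the carriage; z up, y level along the rail towards the blue end (roughly the robot's left, within 20 degrees), x across the rail
- orange_knob (a point): centre of the orange knob of a second slide, the same in every size and with the same blue and white ends, about parallel and 150 mm away on the same board, on the near or the far side; not to be moved
- seedling: loose potted seedling standing on the table beside the white end of the board: translucent whitish round pot 60 mm wide at the foot, 80 mm at the rim, 90 mm tall, 0.25 kg, green leaves up to 160 mm; its origin is the centre of its underside, z up. Not to be moved

How it is judged (in metres and radians):
On the way, in this order (a step that is already met when the one before it is completed fails the run):
1. the green-knobbed carriage has been run to the stop at the blue end (within 10 mm) (value of joint green_slide above 0.17 m), for 0.1 s.
2. the green-knobbed carriage has been run back to the stop at the white end (within 10 mm) (value of joint green_slide below 0.01 m), for 0.1 s.
At the end, for the whole second after the job is handed in: the green-knobbed carriage rests within 10 mm of its stop at the white end, the orange knob is within 10 mm and the seedling within 20 mm of where it started, the seedling upright within 10 degrees (value of joint green_slide below 0.01 m and velocity of joint green_slide between -0.01 and 0.01 m/s and distance of orange_knob from where it was at the start of the episode below 0.01 m and distance of seedling from where it was at the start of the episode below 0.02 m and angle between seedling's own z axis and vertical below 0.17 rad); the robot touches nothing.
It fails at once if the green-knobbed carriage goes faster than 0.4 m/s (flung, not stroked) (velocity of joint green_slide above 0.4 m/s or velocity of joint green_slide below -0.4 m/s).
It fails at once if the orange-knobbed carriage is moved by more than 10 mm (distance of orange_knob from where it was at the start of the episode above 0.01 m).
It fails at once if the seedling is pushed more than 20 mm or tipped more than 10 degrees (distance of seedling from where it was at the start of the episode above 0.02 m or angle between seedling's own z axis and vertical above 0.17 rad).
It also fails if it takes over 35 s, if anything falls off the work surface, if the arm or the gripper's body presses on something with over 40 N, if the wrist force passes 120 N, or if a joint passes its speed limit or range.

ROBOT

A 6-joint arm with a two-finger parallel gripper is mounted at the origin on the work surface. World frame = base frame: x ahead of the robot, y to its left, z up, the work surface at z = 0. Lengths are in m, angles in degrees, forces in N, time in s.
With the tool pointing down it reaches from about 0.35 to 0.875 m from the base axis. Payload 4.2 kg.
Tool frame: the origin (TCP) lies midway between the tips of the shut fingers; the grasp point (between the pads) lies 19 mm behind it; z points along the fingers, y is the direction in which the jaws open and shut (so a half turn about z gives the same grasp; the last joint's range is limited). The gripper opens to 87 mm and grips with 3 to 60 N. Pads are 19 mm wide; open, the fingers measure 117 mm over their backs; the gripper's body (75 mm by 190 mm) begins 51 mm behind the grasp point.
Start: joints at [14.817, 22.042, 0.453, 0, -68.411, -14.817], TCP at [0.625, 0, 0.223] pointing down, gripper open.
Joint ranges: [-179.83, 179.83], [-69.29, 118.12], [-61.27, 80.66], [-181.25, 117.63], [-171.15, -9.14], [-177.46, 177.46]. Speed limits (degrees/s): [159.86, 159.86, 180, 180, 180, 180].

INTERFACE

Orientations are given as a 3x3 rotation matrix whose columns are the frame's x, y, z axes.
In Python, from station import r gives the robot as it stands.
- The arm moves only by the tool play_rows, never from a script. Its argument "commands" is a list that holds one entry, the list of rows, each a list of 7 numbers: the shift along the world's x, y, z in m, then the turn, a rotation vector about the world's x, y, z in rad, then the closure, from 0 (fully open) to 1 (shut). A call has 1 to 5 rows; each row is the pose to reach, as a shift and turn from the pose commanded when the call began; what a row does not reach only later rows make up. A row lasts 1/10 s, in which the tool goes at most 50 mm and 8.59 degrees, less where a joint would pass 70% of its speed; a pose out of reach is approached as far as the arm can. A call with a gripper value outside its range is refused whole. The fingers move at their own pace and stop on an object; the grip force is fixed at half the most. Time passes only in rows, so rows that repeat a pose let the fingers close. It gives the time, the measured TCP pose, the force and the opening at its end, in the units of the state.
- r.sense(): the state, without advancing time (a new reading comes with each control period).
- r.capture(name): name is "scene" or "side" or "wrist"; returns a dict with "image" (420x560x3 uint8, red, green, blue), "range_z" (420x560 float32, m along the optical axis (not along the pixel's ray), 0 where there is no reading), "intrinsics" (3x3 intrinsics, pixels), "extrinsics" (4x4, takes a point from camera to world coordinates); the wrist camera has in their place "mount" (4x4, takes a point from camera to tool coordinates, whose origin is the TCP and whose axes are the flange's). Camera axes: x right, y up, looking along -z (the intrinsics and any distortion apply to the point x, -y, -z); pixel columns grow to the right and rows downward; lengths in m; the calibration is good to about 2 mm. The wrist camera is an equidistant fisheye: a pixel r from the principal point sees the ray r / f radians off the axis. A picture is of the moment at which its call begins: read the wrist's pose just before it.
- r.finish_job(): hands the job in, once; it reports no verdict.
The state is a dict: "time_s": time; "joints": joint angles; "joint_velocities": joint speeds; "effort": joint torques, N m; "tcp_pos": TCP position; "ee_rot": TCP orientation; "wrist_force": force on the tool from outside, world axes, zero at the start; "moment": the same for the moment, N m; "gripper_width": opening from 0.0 (shut) to 1.0 (fully open).
Only numpy, scipy, OpenCV 4.12 (cv2) and the standard library are available. Lean on these libraries where they do the work, as an engineer would, in place of code of your own. Each camera call takes 0.05 s, during which the arm holds its last target. There are 200 camera calls.

## Working session

There is one attempt and no reset: what is moved stays moved. The work goes in short steps, Python scripts to look and compute and a tool call to move; the robot and the scene stay as the last step left them, time stands still between calls to the robot, and variables do not carry over. Pictures are saved under pics/ and viewed, about 8 in all and at most 12, crops included, and the job is handed in when it is done.

Besides the shell and the picture viewer there is one more tool, called after ">>>" as name(argument=value, ...), one argument or row to a line, values as JSON. play_rows: Moves the arm, as the interface text tells. Its arguments: {"type":"object","properties":{"commands":{"type":"array","items":{"type":"array","items":{"type":"array","items":{"type":"number"}}}}},"required":["commands"]}

```bash
mkdir -p pics; cat > h.py <<'E'
import numpy as np,cv2
from station import r
def cloud(c):
    K=c["intrinsics"];z=c["range_z"];h,w=z.shape
    u,v=np.meshgrid(np.arange(w),np.arange(h))
    p=np.stack([(u-K[0,2])/K[0,0]*z,-(v-K[1,2])/K[1,1]*z,-z,np.ones_like(z)],-1)
    return (p@np.array(c["extrinsics"]).T)[...,:3]
E
python3 - <<'E'
from h import *
s=r.sense();print({k:np.round(v,3).tolist() for k,v in s.items()})
ims=[]
for n in("scene","side"):
    c=r.capture(n);P=cloud(c);np.savez(n,im=c["image"],P=P,z=c["range_z"])
    cv2.imwrite(f"pics/{n}.png",c["image"][...,::-1])
    hsv=cv2.cvtColor(c["image"],cv2.COLOR_RGB2HSV)
    for nm,lo,hi in(("green",40,85),("orange",5,20),("blue",95,130)):
        m=cv2.inRange(hsv,(lo,110,50),(hi,255,255))
        k,l,st,ce=cv2.connectedComponentsWithStats(m)
        for i in range(1,k):
            if st[i,4]>40:
                q=P[(l==i)&(c["range_z"]>0)]
                if len(q):print(n,nm,st[i],np.round(np.median(q,0),3),np.round(q.min(0),3),np.round(q.max(0),3))
E
```

```text
{'time_s': 0.0, 'joints': [14.816, 22.091, 0.379, -0.028, -68.412, -14.818], 'joint_velocities': [0.076, 0.036, -0.02, 0.01, 0.011, -0.059], 'effort': [0.001, -39.066, 18.74, 4.22, 0.011, -0.0], 'tcp_pos': [0.624, 0.0, 0.221], 'ee_rot': [[-0.0, -1.0, -0.002], [-1.0, 0.0, -0.0], [0.0, 0.002, -1.0]], 'wrist_force': [-0.155, -0.107, 0.142], 'moment': [0.005, 0.015, 0.039], 'gripper_width': 1.0}
scene green [ 61 132  32  21 402] [ 0.485 -0.659  0.116] [-0.457 -1.531 -0.378] [ 0.531 -0.615  0.131]
scene green [ 94 139  32  21 387] [ 0.492 -0.574  0.116] [-0.456 -1.366 -0.387] [ 0.537 -0.537  0.131]
scene green [ 29 149  37  21 453] [ 0.569 -0.666  0.116] [-0.458 -1.769 -0.483] [ 0.607 -0.625  0.131]
scene green [165 150  38  26 267] [ 0.518 -0.39   0.118] [ 0.485 -0.427  0.093] [ 0.552 -0.36   0.154]
scene green [ 64 156  36  22 433] [ 0.578 -0.579  0.116] [ 0.5   -0.641  0.074] [ 0.618 -0.542  0.131]
scene green [   0  167   71   32 1043] [ 0.663 -0.613  0.116] [-0.608 -2.162 -0.7  ] [ 0.701 -0.547  0.132]
scene green [412 238  18  10 141] [0.63  0.065 0.097] [0.617 0.051 0.095] [0.642 0
[... 3061 characters left out ...]
]
side orange [448 210  20  15 129] [ 0.839 -0.303  0.083] [ 0.825 -0.324  0.071] [ 0.864 -0.289  0.087]
side orange [306 295  13  23 101] [ 0.545 -0.413  0.093] [ 0.528 -0.428  0.09 ] [ 0.555 -0.398  0.096]
side orange [399 386  21  19 163] [ 0.649 -0.55   0.032] [ 0.61  -0.57   0.028] [ 0.67  -0.543  0.132]
side orange [330 394  27  26 237] [ 0.557 -0.541  0.032] [ 0.537 -0.565  0.028] [ 0.572 -0.532  0.124]
side orange [278 404  15  16 148] [ 0.467 -0.534  0.031] [ 0.459 -0.556  0.027] [ 0.48  -0.525  0.125]
side blue [254  77  23  10 130] [0.598 0.199 0.053] [0.571 0.187 0.046] [0.625 0.214 0.057]
side blue [195  95  24  11 129] [0.451 0.165 0.054] [0.424 0.154 0.048] [0.478 0.179 0.057]
```

```bash
python3 - <<'E'
import cv2,numpy as np
a=cv2.imread("pics/scene.png")[130:380,180:560];b=cv2.imread("pics/side.png")[50:330,130:430]
cv2.imwrite("pics/both.png",np.vstack([cv2.resize(a,(456,300)),cv2.resize(b,(456,300))]))
cv2.imwrite("pics/two.png",np.hstack([cv2.resize(cv2.imread("pics/scene.png"),(400,300)),cv2.resize(cv2.imread("pics/side.png"),(400,300))]))
E
```

```text
(no output)
```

View pics/scene.png

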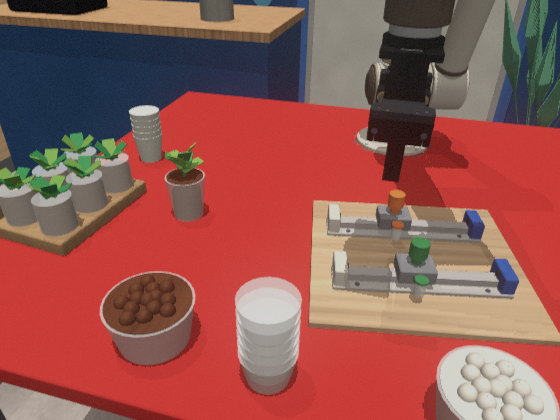

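View pics/side.png

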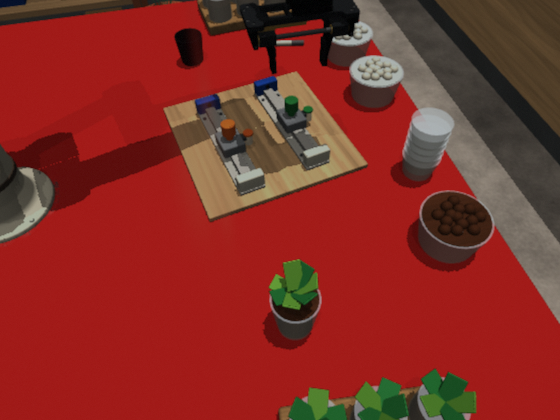

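Scene: far slide has the green knob (419,250), the near slide the orange one (397,202). White ends are on the robot's right and blue ends on its left. The seedling at (186,190) is well clear. Next I fit the rail axis.

```bash
python3 - <<'E'
from h import *
for n in("scene","side"):
    d=np.load(n+".npz");P=d["P"];im=d["im"].astype(int)
    hsv=cv2.cvtColor(d["im"],cv2.COLOR_RGB2HSV)
    X,Y,Z=P[...,0],P[...,1],P[...,2]
    box=(X>.4)&(X<.75)&(Y>-.2)&(Y<.28)
    w=box&(hsv[...,1]<70)&(hsv[...,2]>150)&(Z>.044)&(Z<.06)
    b=box&(hsv[...,0]>95)&(hsv[...,0]<130)&(hsv[...,1]>110)&(Z>.044)&(Z<.06)
    g=box&(hsv[...,0]>40)&(hsv[...,0]<85)&(hsv[...,1]>110)&(Z>.09)
    f=lambda m:((lambda q:(np.round((q.min(0)+q.max(0))/2,4),np.round(q.mean(0),4),len(q)))(P[m]))
    print(n,"knob",f(g))
    for nm,m in(("white",w),("blue",b)):
        for s,t in(("near",X<.54),("far",X>.54)):
            if (m&t).any():print(nm,s,f(m&t))
    for nm,m in(("top",box&(X>.55)&(Z>.0535)&(Z<.0585)&(hsv[...,1]<70)),):
        q=P[m];print(nm,q.min(0).round(3),q.max(0).round(3),q.mean(0).round(3))
E
```

```text
scene knob (array([0.6294, 0.0642, 0.0971]), array([0.6301, 0.0642, 0.0974]), 138)
white near (array([0.4915, 0.0384, 0.052 ]), array([ 0.5004, -0.0704,  0.0517]), 208)
white far (array([0.6452, 0.0125, 0.0504]), array([ 0.6539, -0.0516,  0.0514]), 278)
blue near (array([0.4531, 0.1707, 0.0513]), array([0.4519, 0.1706, 0.0513]), 143)
blue far (array([0.6008, 0.2057, 0.0507]), array([0.6024, 0.2053, 0.0514]), 284)
top [ 0.601 -0.05   0.054] [0.681 0.097 0.058] [0.635 0.063 0.055]
side knob (array([0.6246, 0.0168, 0.2253]), array([0.6302, 0.028 , 0.1788]), 188)
white near (array([ 0.5026, -0.0933,  0.0539]), array([ 0.5028, -0.0919,  0.0537]), 195)
white far (array([ 0.6529, -0.0599,  0.0537]), array([ 0.652 , -0.0592,  0.0539]), 148)
blue near (array([0.4513, 0.1664, 0.0508]), array([0.4516, 0.1652, 0.0528]), 142)
blue far (array([0.5984, 0.1996, 0.0507]), array([0.598 , 0.198 , 0.0517]), 165)
top [ 0.598 -0.072  0.054] [0.679 0.091 0.058] [0.634 0.011 0.056]
```

>>> play_rows(
  commands=[
    [[0.004,0.04,-0.04,0,0,0.1,0],[0.004,0.062,-0.08,0,0,0.2,0],[0.004,0.062,-0.103,0,0,0.2,0],[0.004,0.062,-0.103,0,0,0.2,0],[0.004,0.062,-0.103,0,0,0.2,0]],
  ],
)

```text
time_s: 0.6
tcp_pos: [0.6293, 0.0618, 0.1198]
ee_rot: [[0.199, -0.98, -0.0], [-0.98, -0.199, -0.001], [0.001, 0.0, -1.0]]
wrist_force: [-0.2, -0.1, 0.7]
gripper_width: 1.0
```

```bash
python3 - <<'E'
from h import *
s=r.sense();print(s["tcp_pos"],s["wrist_force"],s["joints"])
c=r.capture("wrist");cv2.imwrite("pics/w1.png",c["image"][...,::-1])
E
```

```text
[0.62932552 0.06179762 0.11979642] [-0.15564041 -0.07726393  0.67335362] [ 2.02666768e+01  2.75900149e+01 -6.28735653e+00  4.96266539e-02
 -5.61464745e+01 -8.82168570e+00]
```

View pics/w1.png

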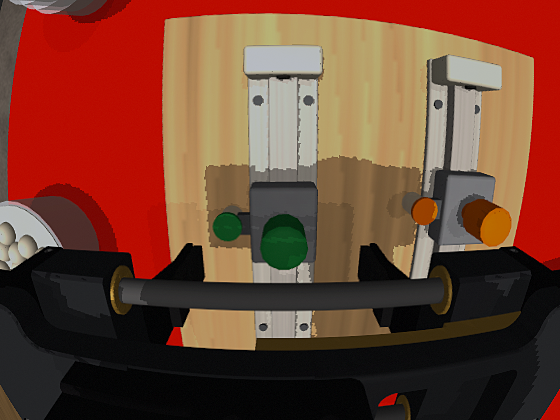

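The wrist view shows the green knob (284,242) centred between the fingers (190 and 370), and the rail runs vertical in the image, so the alignment is good. The orange knob (487,223) is clear of the gripper.

>>> play_rows(
  commands=[
    [[0,0,-0.024,0,0,0,0],[0,0,-0.048,0,0,0,0],[0,0,-0.048,0,0,0,0.3],[0,0,-0.048,0,0,0,0.5],[0,0,-0.048,0,0,0,0.6]],
  ],
)

```text
time_s: 1.15
tcp_pos: [0.6306, 0.0621, 0.074]
ee_rot: [[0.199, -0.98, 0.004], [-0.98, -0.199, 0.001], [-0.0, -0.004, -1.0]]
wrist_force: [-0.1, 0.5, 0.1]
gripper_width: 0.812
```

>>> play_rows(
  commands=[
    [[0,0,0,0,0,0,0.8],[0,0,0,0,0,0,1],[0,0,0,0,0,0,1],[0,0,0,0,0,0,1],[0,0,0,0,0,0,1]],
  ],
)

```text
time_s: 1.65
tcp_pos: [0.6282, 0.0618, 0.0715]
ee_rot: [[0.199, -0.98, -0.002], [-0.98, -0.199, -0.001], [0.0, 0.002, -1.0]]
wrist_force: [-7.2, -0.3, 4.2]
gripper_width: 0.353
```

>>> play_rows(
  commands=[
    [[-0.001,0.005,0,0,0,0,1],[-0.003,0.015,0,0,0,0,1],[-0.005,0.025,0,0,0,0,1],[-0.007,0.035,0,0,0,0,1],[-0.009,0.045,0,0,0,0,1]],
  ],
)

```text
time_s: 2.15
tcp_pos: [0.6183, 0.1067, 0.0714]
ee_rot: [[0.199, -0.98, -0.004], [-0.98, -0.199, -0.002], [0.001, 0.004, -1.0]]
wrist_force: [-2.9, -3.2, 3.2]
gripper_width: 0.338
```

>>> play_rows(
  commands=[
    [[-0.002,0.01,0,0,0,0,1],[-0.004,0.02,0,0,0,0,1],[-0.006,0.03,0,0,0,0,1],[-0.008,0.038,0,0,0,0,1],[-0.009,0.044,0,0,0,0,1]],
  ],
)

```text
time_s: 2.65
tcp_pos: [0.6092, 0.151, 0.0714]
ee_rot: [[0.199, -0.98, -0.004], [-0.98, -0.199, -0.002], [0.001, 0.004, -1.0]]
wrist_force: [-5.0, -3.4, 4.3]
gripper_width: 0.335
```

Moving freely. Now I approach the stop in small steps and watch the force.

>>> play_rows(
  commands=[
    [[-0.001,0.003,0,0,0,0,1],[-0.001,0.006,0,0,0,0,1],[-0.002,0.009,0,0,0,0,1],[-0.002,0.011,0,0,0,0,1],[-0.002,0.011,0,0,0,0,1]],
  ],
)

```text
time_s: 3.15
tcp_pos: [0.6071, 0.1612, 0.0714]
ee_rot: [[0.199, -0.98, -0.004], [-0.98, -0.199, -0.003], [0.002, 0.005, -1.0]]
wrist_force: [-5.1, -3.8, 4.9]
gripper_width: 0.334
```

>>> play_rows(
  commands=[
    [[-0.0004,0.002,0,0,0,0,1],[-0.0008,0.004,0,0,0,0,1],[-0.001,0.005,0,0,0,0,1]],
  ],
)

```text
time_s: 3.45
tcp_pos: [0.6069, 0.1615, 0.0714]
ee_rot: [[0.199, -0.98, -0.005], [-0.98, -0.199, -0.009], [0.008, 0.007, -1.0]]
wrist_force: [1.6, -20.7, 3.1]
gripper_width: 0.334
```

The force rose to 21 N, and the TCP is 41 mm from the blue block's centre (42.5 expected), so the carriage is on the stop. Now the run back.

>>> play_rows(
  commands=[
    [[0.001,-0.005,0,0,0,0,1],[0.002,-0.01,0,0,0,0,1],[0.004,-0.02,0,0,0,0,1],[0.006,-0.03,0,0,0,0,1],[0.008,-0.04,0,0,0,0,1]],
  ],
)

```text
time_s: 3.95
tcp_pos: [0.614, 0.1277, 0.0714]
ee_rot: [[0.199, -0.98, -0.004], [-0.98, -0.199, 0.0], [-0.001, 0.004, -1.0]]
wrist_force: [-7.3, 1.5, 3.6]
gripper_width: 0.338
```

>>> play_rows(
  commands=[
    [[0.002,-0.01,0,0,0,0,1],[0.004,-0.02,0,0,0,0,1],[0.006,-0.03,0,0,0,0,1],[0.008,-0.04,0,0,0,0,1],[0.01,-0.05,0,0,0,0,1]],
  ],
)

```text
time_s: 4.45
tcp_pos: [0.6243, 0.0777, 0.0714]
ee_rot: [[0.199, -0.98, -0.003], [-0.98, -0.199, 0.0], [-0.001, 0.003, -1.0]]
wrist_force: [-6.2, 1.3, 4.2]
gripper_width: 0.338
```

>>> play_rows(
  commands=[
    [[0.002,-0.01,0,0,0,0,1],[0.004,-0.02,0,0,0,0,1],[0.006,-0.03,0,0,0,0,1],[0.008,-0.04,0,0,0,0,1],[0.01,-0.05,0,0,0,0,1]],
  ],
)

```text
time_s: 4.95
tcp_pos: [0.6346, 0.0278, 0.0714]
ee_rot: [[0.199, -0.98, -0.003], [-0.98, -0.199, 0.001], [-0.001, 0.003, -1.0]]
wrist_force: [-5.4, 1.7, 4.7]
gripper_width: 0.336
```

Stop expected at y ≈ -0.015.

>>> play_rows(
  commands=[
    [[0.002,-0.01,0,0,0,0,1],[0.004,-0.02,0,0,0,0,1],[0.006,-0.028,0,0,0,0,1],[0.007,-0.034,0,0,0,0,1],[0.007,-0.037,0,0,0,0,1]],
  ],
)

```text
time_s: 5.45
tcp_pos: [0.6423, -0.0095, 0.0714]
ee_rot: [[0.198, -0.98, -0.001], [-0.98, -0.198, 0.001], [-0.001, 0.001, -1.0]]
wrist_force: [-3.0, 1.2, 3.6]
gripper_width: 0.336
```

>>> play_rows(
  commands=[
    [[0.0005,-0.002,0,0,0,0,1],[0.001,-0.004,0,0,0,0,1],[0.001,-0.006,0,0,0,0,1]],
  ],
)

```text
time_s: 5.75
tcp_pos: [0.6435, -0.0153, 0.0714]
ee_rot: [[0.199, -0.98, -0.001], [-0.98, -0.199, 0.0], [-0.001, 0.001, -1.0]]
wrist_force: [-5.6, 7.3, 4.4]
gripper_width: 0.337
```

>>> play_rows(
  commands=[
    [[0.0005,-0.002,0,0,0,0,1],[0.001,-0.004,0,0,0,0,1],[0.001,-0.004,0,0,0,0,1]],
  ],
)

```text
time_s: 6.05
tcp_pos: [0.6435, -0.0155, 0.0714]
ee_rot: [[0.199, -0.98, -0.002], [-0.98, -0.199, 0.005], [-0.005, 0.001, -1.0]]
wrist_force: [-8.9, 14.5, 6.2]
gripper_width: 0.334
```

Stop to stop is 0.181 m, as expected. Releasing and lifting away.

>>> play_rows(
  commands=[
    [[0,0.002,0,0,0,0,0.5],[0,0.002,0,0,0,0,0],[0,0.002,0,0,0,0,0],[0,0.002,0,0,0,0,0],[0,0.002,0,0,0,0,0]],
  ],
)

```text
time_s: 6.55
tcp_pos: [0.6455, -0.0183, 0.0715]
ee_rot: [[0.198, -0.98, 0.001], [-0.98, -0.198, -0.0], [0.0, -0.001, -1.0]]
wrist_force: [-0.1, -0.3, 0.0]
gripper_width: 0.703
```

>>> play_rows(
  commands=[
    [[0,0,0,0,0,0,0],[0,0,0.02,0,0,0,0],[0,0,0.06,0,0,0,0],[0,0,0.1,0,0,0,0],[0,0,0.14,0,0,0,0]],
  ],
)

```text
time_s: 7.05
tcp_pos: [0.6449, -0.0183, 0.213]
ee_rot: [[0.198, -0.98, 0.0], [-0.98, -0.198, -0.0], [0.0, -0.0, -1.0]]
wrist_force: [0.8, -0.3, -0.2]
gripper_width: 0.994
```

>>> play_rows(
  commands=[
    [[0,0,0.02,0,0,0,0],[0,0,0.02,0,0,0,0],[0,0,0.02,0,0,0,0]],
  ],
)

```text
time_s: 7.35
tcp_pos: [0.6447, -0.018, 0.2312]
ee_rot: [[0.198, -0.98, -0.0], [-0.98, -0.198, 0.001], [-0.001, -0.0, -1.0]]
wrist_force: [0.5, -0.8, -0.6]
gripper_width: 1.001
```

```bash
python3 - <<'E'
from h import *
s=r.sense();print(s["tcp_pos"],s["wrist_force"],s["time_s"])
out=[]
for n in("scene","side"):
    c=r.capture(n);P=cloud(c);hsv=cv2.cvtColor(c["image"],cv2.COLOR_RGB2HSV);out.append(c["image"][...,::-1])
    z0=np.load(n+".npz");h0=cv2.cvtColor(z0["im"],cv2.COLOR_RGB2HSV)
    for l,PP,H in(("before",z0["P"],h0),("now",P,hsv)):
        X,Y,Z=PP[...,0],PP[...,1],PP[...,2]
        f=lambda m:np.round(np.median(PP[m],0),4)
        col=lambda a,b:(H[...,0]>=a)&(H[...,0]<=b)&(H[...,1]>110)
        z=(Z>.09)&(Z<.105)&(Y>-.1)&(Y<.1)
        print(n,l,"green",f(col(40,85)&z&(X>.58)&(X<.7)),"orange",f(col(5,20)&z&(X>.45)&(X<.52)),"seedling",f(col(40,85)&(Z>.09)&(Z<.17)&(Y>-.44)&(Y<-.34)&(X>.46)&(X<.58)))
cv2.imwrite("pics/end.png",np.hstack([cv2.resize(o,(400,300)) for o in out]))
E
```

```text
[ 0.64465166 -0.01798563  0.23121837] [ 0.53723543 -0.771377   -0.58230717] 7.35
scene before green [0.6304 0.0647 0.0974] orange [0.4873 0.0217 0.0964] seedling [ 0.5191 -0.3892  0.1188]
scene now green [ 0.6442 -0.018   0.0979] orange [0.4871 0.0216 0.0965] seedling [ 0.5191 -0.3889  0.1186]
side before green [0.6267 0.0559 0.0991] orange [0.4808 0.0149 0.0993] seedling [ 0.518  -0.3942  0.1358]
side now green [ 0.642  -0.021   0.0992] orange [0.4809 0.0157 0.0989] seedling [ 0.518  -0.3941  0.1359]
```

View pics/end.png

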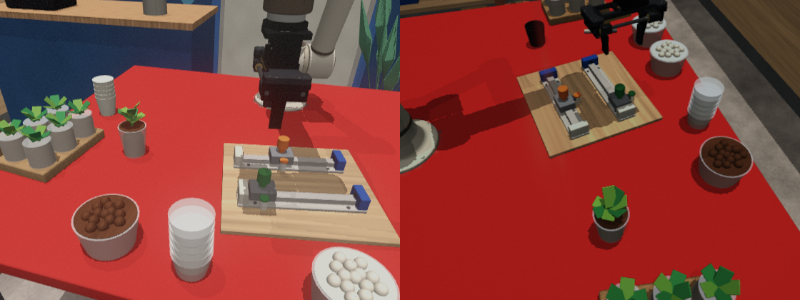

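The green carriage is parked against the white block (264,178 in the left view). The orange slide and the seedling have not moved, and the arm is clear.

```bash
python3 -c "
from station import r
print(r.finish_job())"
```

```text
the job is handed in; nothing more can be done
None
```

I ran the green-knobbed carriage to the blue stop and back to the white stop, released it there, lifted the arm clear and handed the job in. I commanded about 0.1 m/s throughout, and the whole job took about 7.4 s.

- **Stops:** the force rose to 21 N at the blue stop and 15 N at the white stop. The measured travel between them was 0.181 m, against the 0.18 m given.
- **Sticky spots:** sideways forces stayed under about 8 N in the readings during both runs, and I saw no sticking.
- **Last checks:** the final pictures show the carriage against the white block. The orange knob and the seedling are within 1 mm of where they started, and the wrist force was near zero (about 1 N).

No check failed. The two cameras differed by about 4 mm on the final knob position. I did not photograph the carriage at the blue stop because the fingers hid the knob. I judged that position from the force and the arm's position.

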